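# Line up the spare paper rolls by height

### The arm

A 7-joint arm with a two-finger parallel gripper is mounted at the origin on a cart in front of the work surface, level with it; the furniture and walls round the work are solid. World frame = base frame: x ahead of the robot, y to its left, z up, the work surface at z = 0. Lengths are in m, angles in degrees, forces in N, time in s.
With the tool pointing down it reaches from about 0.425 to 1.025 m from the base axis. Payload 9.4 kg.
Tool frame: the origin (TCP) lies on the mounting face of the last link; the fingertips stand 186 mm ahead of it and the grasp point (between the pads) lies 167 mm ahead of it (robot.nose_length is the distance from the TCP to the fingertips, in m); z points along the fingers, y is the line along which they close (so a half turn about z gives the same grasp; the last joint's range is limited). The gripper opens to 93 mm and grips with 3 to 60 N. Pads are 15 mm wide; open, the fingers measure 128 mm over their backs; the gripper's body (75 mm by 188 mm) begins 65 mm behind the grasp point.
Start: joints at [-77.218, 34.337, -0.143, 91.639, 0.103, 54.024, -4.572], TCP at [0.214, 0.693, 0.405] pointing down, gripper open.
Joint ranges: [-147.43, 147.43], [-19.82, 112.94], [-74.19, 73.91], [6.32, 146.72], [-59.91, 239.91], [6.04, 106.73], [-150.56, 150.56]. Speed limits (degrees/s): [127.2, 127.2, 172.46, 172.46, 180, 180, 180].

### API

Orientations are given as a 3x3 rotation matrix whose columns are the frame's x, y, z axes.
In Python, from cell import sensors, cams, job, robot gives the robot as it stands.
- The arm moves only by the shell command python3 -m jog 'ROWS' [OPENING]. ROWS is JSON, a list of rows, each an object of numbers: "tx", "ty", "tz": the shift along the tool's x, y, z in m; "ax", "ay", "az": the turn, a rotation vector about the tool's x, y, z in degrees. A call has 1 to 12 rows; each row shifts and turns the commanded pose from where the row before left it, along the tool's axes as they then stand; what a row does not reach is not made up. A row lasts 1/12 s, in which the tool goes at most 41.7 mm and 7.16 degrees, less where a joint would pass 70% of its speed; a pose out of reach is approached as far as the arm can. A call is refused whole if a number of a shift passes 0.0417 or a number of a turn 7.16, either way. A call with a gripper value outside its range is refused whole. OPENING is the closure in counts, from 0 (fully open) to 255 (shut), set as the call begins (- or left out, the last holds). The fingers move at their own pace and stop on an object; the grip force is fixed at half the most. Time passes only in rows, so rows that do not move let the fingers close. It gives the time, the measured TCP pose, the force, the opening and the grip force at its end, in the units of the state.
- sensors.state(): the state, without advancing time (a new reading comes with each control period).
- cams.capture(name): name is "scene" or "top" or "wrist"; returns a dict with "pixels" (384x512x3 uint8, red, green, blue), "z_map" (384x512 float32, m along the optical axis (not along the pixel's ray), 0 where there is no reading), "fx", "fy", "cx", "cy" (pixels), "R" (3x3) and "t" (3): a world point X has camera coordinates R X + t. Camera axes: x right, y down, z forward; pixel columns grow to the right and rows downward; lengths in m; the calibration is good to about 2 mm. A picture is of the moment at which its call begins.
- job.finish_job(): hands the job in; it is judged then, once.
The state is a dict: "time_s": time; "q": joint angles; "dq": joint speeds; "effort": joint torques, N m; "ee_pos": TCP position; "tool_rot": TCP orientation; "wrist_force": force on the tool from outside, world axes, zero at the start; "torque": the same for the moment, N m; "opening": opening from 0.0 (shut) to 1.0 (fully open); "grasp_force": force on a finger pad.
Only numpy, scipy, OpenCV 4.12 (cv2) and the standard library are available. Lean on these libraries where they do the work, as an engineer would, in place of code of your own. Each camera call takes 0.05 s, during which the arm holds its last target. There are 200 camera calls.

### The job

Line up the spare paper rolls standing upright on the wooden board in order of height, each centred on its own ring mark: the tallest on the mark next to the upright steel end stop, the shortest at the far end. The two equal slim rolls are a pair: carry them together in one grasp and stand them close side by side on one mark, the pair square across the board, in their turn in the order. Leave the pin tin and the rubber stamp where they are.

Things in the scene. Friction and masses are not known exactly. Their poses are not given: they have to be found in the camera images.
- tall_roll: The tallest white paper roll, a plain cylinder 50 mm in diameter and 80 mm high. Origin: centre of the underside; z up the roll. Loose, stands upright on the counter at the start.
- till_roll: White paper roll, a cylinder 60 mm in diameter and 57 mm high. Origin: centre of the underside; z up the roll. Loose, stands upright on the counter at the start.
- slim_roll_a: One of two equal slim white paper rolls, a cylinder 30 mm in diameter and 44 mm high. At the start the two stand side by side, 1 mm apart, the other one about to +y (left; the line between them is within 0.15 rad of the y axis), so one grasp along that line takes both (about 60 mm). Origin: centre of the underside; z up the roll. Loose, stands upright on the counter at the start.
- slim_roll_b: The other slim white paper roll, a cylinder 30 mm in diameter and 44 mm high, next to slim_roll_a. Origin: centre of the underside; z up the roll. Loose, stands upright on the counter at the start.
- short_roll: The shortest white paper roll, a cylinder 52 mm in diameter and 30 mm high. Origin: centre of the underside; z up the roll. Loose, stands upright on the counter at the start.
- board: Light wooden board, fixed, 320 mm long (its y axis), 100 mm wide (its x axis), 12 mm thick, top flat. Four equal flat dark ring marks, 65 mm across, lie in one row on its middle line, centres at y = -105, -35, +35 and +105 mm from its origin (x = 0). Origin: centre of the underside; yaw within 0.15 rad of the world axes.
- end_stop: Upright steel plate fixed across one end of the board (either end): 80 mm long across the board, 6 mm thick on a 16 mm foot, 30 mm high above the board's top. The other end has only a flat steel strip, 3 mm high. Origin: centre of the underside, on the board's top, 150 mm from the board's centre.
- pin_tin: Bystander: round green pin tin, 60 mm in diameter, 21 mm high, loose, on the counter behind the board's left end (another one far back is scenery). Origin: centre of the underside.
- rubber_stamp: Bystander: rubber stamp with wooden foot and black knob, 26 x 40 mm, 67 mm high, loose, standing right of the printer. Origin: centre of the underside.
Not all that is in view belongs to the job. What is shaped like the till_roll but turquoise is not meant.

How it is judged (in metres and radians):
On the way:
1. both slim rolls are off the counter together, carried in one grasp (height (world z) of each of slim_roll_a, slim_roll_b above 0.035 m and contact force between each of slim_roll_a, slim_roll_b and the fingers above 0.3 N), for 0.2 s.
At the end, for the whole second after the job is handed in: From the end stop: tall, till, two slim, short roll. Singles within 12 mm of their mark's centre along and across the board; slim ones within 15 mm along, 30 mm across, centres under 42 mm apart. All upright (0.1 rad), on the board's top (5 mm), released, at rest (((y of end_stop in the frame of board above 0 m and y of tall_roll in the frame of board between 0.093 and 0.117 m and y of till_roll in the frame of board between 0.023 and 0.047 m and y of slim_roll_a in the frame of board between -0.05 and -0.02 m and y of slim_roll_b in the frame of board between -0.05 and -0.02 m and y of short_roll in the frame of board between -0.117 and -0.093 m) or (y of end_stop in the frame of board below 0 m and y of tall_roll in the frame of board between -0.117 and -0.093 m and y of till_roll in the frame of board between -0.047 and -0.023 m and y of slim_roll_a in the frame of board between 0.02 and 0.05 m and y of slim_roll_b in the frame of board between 0.02 and 0.05 m and y of short_roll in the frame of board between 0.093 and 0.117 m)) and x of tall_roll in the frame of board between -0.012 and 0.012 m and z of tall_roll in the frame of board between 0.007 and 0.017 m and angle between each of tall_roll, till_roll, short_roll, slim_roll_a, slim_roll_b's own z axis and vertical below 0.1 rad and linear speed of each of tall_roll, till_roll, short_roll, slim_roll_a, slim_roll_b below 0.02 m/s and x of till_roll in the frame of board between -0.012 and 0.012 m and z of till_roll in the frame of board between 0.007 and 0.017 m and x of short_roll in the frame of board between -0.012 and 0.012 m and z of short_roll in the frame of board between 0.007 and 0.017 m and x of slim_roll_a in the frame of board between -0.03 and 0.03 m and z of slim_roll_a in the frame of board between 0.007 and 0.017 m and x of slim_roll_b in the frame of board between -0.03 and 0.03 m and z of slim_roll_b in the frame of board between 0.007 and 0.017 m and horizontal distance between slim_roll_a and slim_roll_b below 0.042 m); the robot touches nothing.
It fails at once if the pin tin is pushed more than 30 mm from its place (distance of pin_tin from where it was at the start of the episode above 0.03 m).
It fails at once if the rubber stamp is pushed more than 30 mm from its place (distance of rubber_stamp from where it was at the start of the episode above 0.03 m).
It also fails if it takes over 120 s, if anything falls off the work surface, if the arm or the gripper's body presses on something with over 40 N, if the wrist force passes 120 N, or if a joint passes its speed limit or range.

## Working session

There is one attempt and no reset: what is moved stays moved. The work goes in short steps, Python scripts to look and compute and a shell command to move; the robot and the scene stay as the last step left them, time stands still between calls to the robot, and variables do not carry over. Pictures are saved under pics/ and viewed, at most 14 in all, crops included, and the job is handed in when it is done.

```bash
ls; mkdir -p pics
python3 - <<'E'
from cell import sensors,cams
import cv2,numpy as np
s=sensors.state();print(s['time_s'],s['ee_pos'],s['tool_rot'],s['opening'])
for n in("scene","top"):
    c=cams.capture(n);np.savez(f'pics/{n}.npz',**c)
    cv2.imwrite(f'pics/{n}0.png',c['pixels'][:,:,::-1]);print(n,c['fx'],c['R'],c['t'],(c['z_map']>0).mean())
E
```

```text
pics
0.0 [0.21405545 0.69246343 0.40386707] [[-9.55412351e-01  2.95274705e-01 -2.96632632e-04]
 [ 2.95274808e-01  9.55411163e-01 -1.51583627e-03]
 [-1.64181979e-04 -1.53583684e-03 -9.99998807e-01]] 1.001769224547537
scene 369.0651372198714 [[ 0.61526885 -0.78799478 -0.0225491 ]
 [-0.54116868 -0.40140125 -0.73892726]
 [ 0.57321959  0.4668418  -0.67340778]] [-0.29248347  0.36299091  0.70418536] 0.9851582845052084
top 394.8726308589994 [[ 0.02696434 -0.99963385 -0.0022552 ]
 [-0.99315655 -0.02653302 -0.11373681]
 [ 0.11363533  0.0053066  -0.99350835]] [0.04759387 0.59714805 1.12201839] 0.9960072835286459
```

View pics/scene0.png

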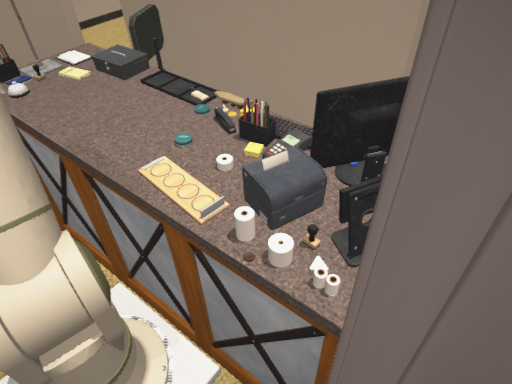

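View pics/top0.png

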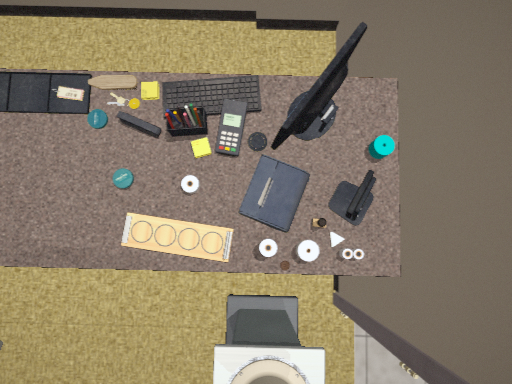

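Top view: the board is at (178,238). Its upright stop is at the right (-y) end, seen as a tall plate at (212,207) in the scene view. Candidates: tall (268,248), till (308,251), slims (348,254) and (359,254), short (190,184). The turquoise roll at (384,146) isn't meant, and the white triangle at (336,239) is scenery.

```bash
cat > h.py <<'E'
import numpy as np,cv2
def cloud(c):
    h,w=c['z_map'].shape;u,v=np.meshgrid(np.arange(w),np.arange(h));z=c['z_map']
    P=np.stack([(u-c['cx'])/c['fx']*z,(v-c['cy'])/c['fy']*z,z],-1)-c['t']
    return P@c['R']
def ray(c,u,v,zp):
    d=np.array([(u-c['cx'])/c['fx'],(v-c['cy'])/c['fy'],1])@c['R'];o=-c['t']@c['R']
    return o+d*(zp-o[2])/d[2]
E
python3 - <<'E'
import numpy as np,cv2
from h import *
c=dict(np.load('pics/top.npz'));W=cloud(c)
hsv=cv2.cvtColor(c['pixels'],cv2.COLOR_RGB2HSV)
for n,u,v,h,r in [('tall',268,248,.08,14),('till',308,251,.057,16),('sl1',348,254,.044,6),('sl2',359,254,.044,6),('short',190,184,.03,13),('tin',123,178,.021,14),('stamp',319,223,.067,12)]:
    m=np.zeros(W.shape[:2],bool);m[v-r:v+r+1,u-r:u+r+1]=1
    m&=abs(W[...,2]-h)<.007
    ys,xs=np.nonzero(m);p=W[m]
    if len(p)==0:print(n,'none');continue
    (cx,cy),rr=cv2.minEnclosingCircle(np.float32(np.c_[xs,ys]))
    print(n,m.sum(),p[:,2].mean().round(4),'bbox',p.min(0)[:2].round(3),p.max(0)[:2].round(3),'circ',ray(c,cx,cy,h)[:2].round(4))
# board
m=((hsv[...,0]>8)&(hsv[...,0]<25)&(hsv[...,1]>70)&(hsv[...,2]>150)).astype(np.uint8);m[:205]=0;m[265:]=0;m[:,:110]=0;m[:,245:]=0
m=cv2.morphologyEx(m,cv2.MORPH_CLOSE,np.ones((5,5)))
cs,_=cv2.findContours(m,0,2);k=max(cs,key=cv2.contourArea)
w=np.array([ray(c,a,b,.012)[:2] for a,b in k[:,0]],np.float32)
print(cv2.minAreaRect(w), cv2.boxPoints(cv2.minAreaRect(w)))
q=W[205:265,110:245].reshape(-1,3);q=q[(q[:,2]>.030)&(q[:,2]<.06)]
print('stop',len(q),q.mean(0) if len(q) else 0)
big=cv2.resize(c['pixels'][160:280,105:385],None,fx=2.85,fy=2.85,interpolation=cv2.INTER_CUBIC)
cv2.imwrite('pics/crop.png',big[:,:,::-1])
E
```

```text
tall 253 0.0819 bbox [ 0.412 -0.008] [0.459 0.039] circ [0.4359 0.0161]
till 354 0.0588 bbox [ 0.4   -0.128] [ 0.459 -0.069] circ [ 0.4301 -0.098 ]
sl1 100 0.046 bbox [ 0.411 -0.232] [ 0.437 -0.197] circ [ 0.4239 -0.216 ]
sl2 86 0.046 bbox [ 0.409 -0.255] [ 0.438 -0.229] circ [ 0.424  -0.2423]
short 244 0.0321 bbox [0.589 0.223] [0.64  0.273] circ [0.6147 0.2478]
tin 332 0.0224 bbox [0.598 0.42 ] [0.658 0.481] circ [0.628  0.4503]
stamp 62 0.0659 bbox [ 0.499 -0.146] [ 0.522 -0.123] circ [ 0.5104 -0.1344]
((0.4584786891937256, 0.2806919813156128), (0.3220667243003845, 0.1009131446480751), 82.71202087402344) [[0.38800162 0.12736033]
 [0.48809952 0.11455886]
 [0.52895576 0.43402362]
 [0.42885786 0.4468251 ]]
stop 66 [0.44218438 0.13161035 0.04284788]
```

View pics/crop.png

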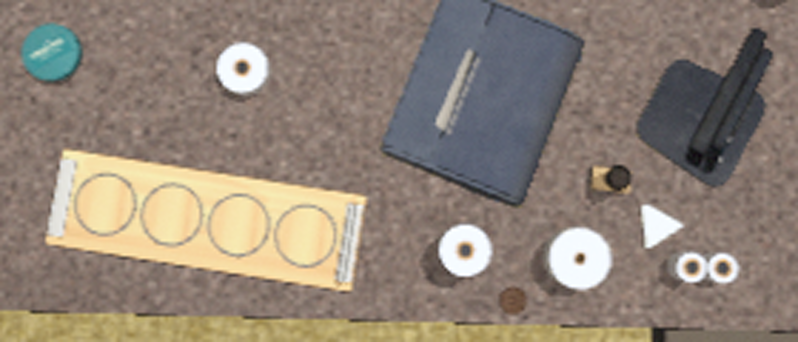

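The crop confirms it: the stop is at the right end, and the rolls are short (242,68), tall (465,250), till (580,258) and slim pair (707,268). All are white, as described. I'll start with the short roll.

```bash
cat > g.py <<'E'
import sys,numpy as np
from cell import sensors
def go(x,y,z,yaw):
    s=sensors.state();R=s['tool_rot'];gp=s['ee_pos']+R[:,2]*.167
    d=(np.array([x,y,z])-gp)@R
    a=np.degrees(np.arctan2(R[1,1],R[0,1]))
    print('t%.1f grasp'%s['time_s'],gp.round(4),'yaw %.1f'%a,'need txyz',d.round(4),'az %.1f'%-((yaw-a+180)%360-180),'q7 %.0f'%s['q'][6],'open %.2f F %.1f'%(s['opening'],s['grasp_force']))
if __name__=='__main__': go(*map(float,sys.argv[1:]))
E
python3 g.py .6147 .2478 .12 -7.3
python3 - <<'E'
import numpy as np
from h import *
c=dict(np.load('pics/top.npz'));W=cloud(c)
q=W[140:232,235:318].reshape(-1,3);q=q[(q[:,2]>.03)&(q[:,0]<.56)]
for a in np.arange(.46,.56,.01):
    r=q[(q[:,0]>=a)&(q[:,0]<a+.01)]
    if len(r):print(a.round(2),len(r),r[:,1].min().round(3),r[:,1].max().round(3),r[:,2].max().round(3))
E
```

```text
t0.1 grasp [0.214  0.6923 0.2369] yaw 72.8 need txyz [-0.5141 -0.3062  0.1174] az 80.1 q7 -5 open 1.00 F 0.0
0.46 22 0.057 0.057 1.183
0.48 38 -0.038 -0.004 0.132
0.49 84 -0.043 0.019 0.137
0.5 128 -0.124 0.047 0.138
0.51 171 -0.125 0.077 0.137
0.52 205 -0.053 0.099 0.137
0.53 211 -0.058 0.099 0.138
0.54 211 -0.061 0.097 0.156
0.55 223 -0.064 0.091 0.161
```

```bash
python3 -m jog '[{"tx":-0.032,"ty":-0.019},{"tx":-0.032,"ty":-0.019},{"tx":-0.032,"ty":-0.019},{"tx":-0.032,"ty":-0.019},{"tx":-0.032,"ty":-0.019},{"tx":-0.032,"ty":-0.019},{"tx":-0.032,"ty":-0.019},{"tx":-0.032,"ty":-0.019},{"tx":-0.032,"ty":-0.019},{"tx":-0.032,"ty":-0.019},{"tx":-0.032,"ty":-0.019},{"tx":-0.032,"ty":-0.019}]' 0
python3 -m jog '[{"tx":-0.032,"ty":-0.019},{"tx":-0.032,"ty":-0.019},{"tx":-0.032,"ty":-0.019},{"tx":-0.032,"ty":-0.019},{}]'
python3 -m jog '[{"az":7},{"az":7},{"az":7},{"az":7},{"az":7},{"az":7},{"az":7},{"az":7},{"az":7},{"az":7},{"az":7},{"az":3.1}]'
python3 -m jog '[{"tz":0.02},{"tz":0.02},{"tz":0.02},{}]'
python3 - <<'E'
import cv2,numpy as np
from cell import cams
c=cams.capture('wrist');np.savez('pics/w1.npz',**c);cv2.imwrite('pics/w1.png',c['pixels'][:,:,::-1])
from h import *
W=cloud(c);m=(abs(W[...,2]-.03)<.006)&(np.hypot(W[...,0]-.615,W[...,1]-.248)<.04)
ys,xs=np.nonzero(m);print(m.sum(),W[m].min(0),W[m].max(0))
E
python3 g.py .6147 .2478 .022 -7.3
```

```text
t0.1 grasp [0.214  0.6923 0.2371] yaw 72.8 need txyz [-0.514  -0.3062  0.2155] az 80.1 q7 -5 open 1.00 F 0.0$[0]: bad value
$[0]: bad value
$[0]: bad value
$[0]: bad value
Traceback (most recent call last):
ValueError: zero-size array to reduction operation minimum which has no identity
```

View pics/w1.png

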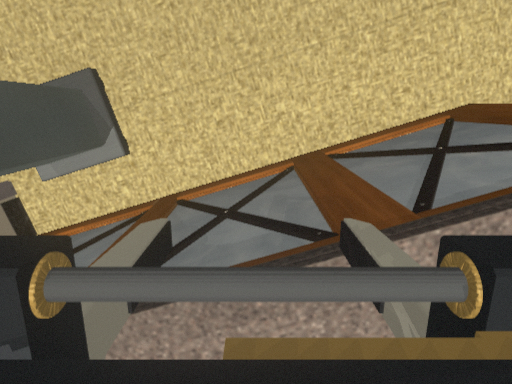

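The wrist view shows the fingers and the counter edge, so the arm didn't move. The rows probably need all six keys, so I'll test one row.

```bash
python3 -m jog '[{"tx":-0.032,"ty":-0.019,"tz":0,"ax":0,"ay":0,"az":0}]' 0; python3 -m jog '[{"tx":-0.032,"ty":-0.019,"tz":0,"ax":0,"ay":0,"az":5}]'; python3 g.py .6147 .2478 .12 -7.3
```

```text
time_s: 0.23
ee_pos: [0.2327, 0.6692, 0.4037]
tool_rot: [[-0.958, 0.287, -0.004], [0.287, 0.958, 0.003], [0.005, 0.001, -1.0]]
wrist_force: [-0.6, 0.1, 0.2]
opening: 0.994
grasp_force: 0.0
time_s: 0.32
ee_pos: [0.2624, 0.638, 0.4038]
tool_rot: [[-0.928, 0.372, -0.001], [0.372, 0.928, -0.0], [0.001, -0.001, -1.0]]
wrist_force: [1.4, 0.7, -0.6]
opening: 1.001
grasp_force: 0.0
t0.3 grasp [0.2622 0.638  0.2368] yaw 68.1 need txyz [-0.4726 -0.2308  0.1164] az 75.4 q7 -4 open 1.00 F 0.0
```

```bash
python3 -m jog '[{"tx":-0.036,"ty":-0.0175,"tz":0,"ax":0,"ay":0,"az":0},{"tx":-0.036,"ty":-0.0175,"tz":0,"ax":0,"ay":0,"az":0},{"tx":-0.036,"ty":-0.0175,"tz":0,"ax":0,"ay":0,"az":0},{"tx":-0.036,"ty":-0.0175,"tz":0,"ax":0,"ay":0,"az":0},{"tx":-0.036,"ty":-0.0175,"tz":0,"ax":0,"ay":0,"az":0},{"tx":-0.036,"ty":-0.0175,"tz":0,"ax":0,"ay":0,"az":0},{"tx":-0.036,"ty":-0.0175,"tz":0,"ax":0,"ay":0,"az":0},{"tx":-0.036,"ty":-0.0175,"tz":0,"ax":0,"ay":0,"az":0},{"tx":-0.036,"ty":-0.0175,"tz":0,"ax":0,"ay":0,"az":0},{"tx":-0.036,"ty":-0.0175,"tz":0,"ax":0,"ay":0,"az":0},{"tx":-0.036,"ty":-0.0175,"tz":0,"ax":0,"ay":0,"az":0},{"tx":-0.036,"ty":-0.0175,"tz":0,"ax":0,"ay":0,"az":0}]' | tail -3
python3 -m jog '[{"tx":0,"ty":0,"tz":0,"ax":0,"ay":0,"az":7},{"tx":0,"ty":0,"tz":0,"ax":0,"ay":0,"az":7},{"tx":0,"ty":0,"tz":0,"ax":0,"ay":0,"az":7},{"tx":0,"ty":0,"tz":0,"ax":0,"ay":0,"az":7},{"tx":0,"ty":0,"tz":0,"ax":0,"ay":0,"az":7},{"tx":0,"ty":0,"tz":0,"ax":0,"ay":0,"az":7},{"tx":0,"ty":0,"tz":0,"ax":0,"ay":0,"az":7},{"tx":0,"ty":0,"tz":0,"ax":0,"ay":0,"az":7},{"tx":0,"ty":0,"tz":0,"ax":0,"ay":0,"az":7},{"tx":0,"ty":0,"tz":0,"ax":0,"ay":0,"az":7},{"tx":0,"ty":0,"tz":0,"ax":0,"ay":0,"az":5.4},{"tx":0,"ty":0,"tz":0,"ax":0,"ay":0,"az":0}]' | tail -3
python3 g.py .6147 .2478 .12 -7.3
```

```text
wrist_force: [1.1, 0.5, -0.3]
opening: 0.997
grasp_force: 0.0
wrist_force: [-0.3, -0.0, -0.1]
opening: 0.999
grasp_force: 0.0
t2.3 grasp [0.5846 0.2801 0.2374] yaw -7.8 need txyz [-0.0279  0.0343  0.1174] az -0.5 q7 -23 open 1.00 F 0.0
```

```bash
python3 -m jog '[{"tx":-0.014,"ty":0.017,"tz":0.03,"ax":0,"ay":0,"az":0},{"tx":-0.014,"ty":0.017,"tz":0.03,"ax":0,"ay":0,"az":0},{"tx":0,"ty":0,"tz":0.03,"ax":0,"ay":0,"az":0},{"tx":0,"ty":0,"tz":0.025,"ax":0,"ay":0,"az":0},{"tx":0,"ty":0,"tz":0,"ax":0,"ay":0,"az":0},{"tx":0,"ty":0,"tz":0,"ax":0,"ay":0,"az":0}]' | tail -3
cat > look.py <<'E'
import sys,cv2,numpy as np
from cell import cams
from h import *
def look(x,y,h,r=.045,name=None):
    c=cams.capture('wrist');W=cloud(c)
    m=(abs(W[...,2]-h)<.006)&(np.hypot(W[...,0]-x,W[...,1]-y)<r)&(c['pixels'].min(-1)>90)
    if name: cv2.imwrite(f'pics/{name}.png',c['pixels'][:,:,::-1])
    if m.sum()<20: print('few',m.sum());return
    P=W[m];k=cv2.minEnclosingCircle(np.float32(P[:,:2]))
    print(m.sum(),'z',P[:,2].mean().round(4),P.min(0)[:2].round(4),P.max(0)[:2].round(4),'circ',np.round(k[0],4),round(k[1],4))
if __name__=='__main__': look(*map(float,sys.argv[1:5]),name=sys.argv[5] if len(sys.argv)>5 else None)
E
python3 look.py .615 .248 .03 .045 w2;python3 g.py .6147 .2478 .022 -7.3
```

```text
wrist_force: [0.3, -0.0, -0.4]
opening: 1.0
grasp_force: 0.0
3155 z 0.0302 [0.5905 0.2201] [0.6419 0.2713] circ [0.6161 0.2456] 0.026
t2.9 grasp [0.6151 0.2477 0.1233] yaw -7.5 need txyz [ 0.     -0.0004  0.1013] az -0.2 q7 -16 open 1.00 F 0.0
```

View pics/w2.png

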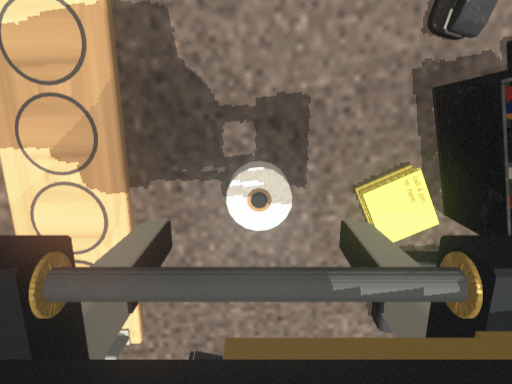

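The short roll is at (259,198), centred between the fingers, with the ring marks on the left. I'll descend and grip.

```bash
python3 -m jog '[{"tx":-0.0015,"ty":0,"tz":0.03,"ax":0,"ay":0,"az":0},{"tx":0,"ty":0,"tz":0.03,"ax":0,"ay":0,"az":0},{"tx":0,"ty":0,"tz":0.03,"ax":0,"ay":0,"az":0},{"tx":0,"ty":0,"tz":0.01,"ax":0,"ay":0,"az":0},{"tx":0,"ty":0,"tz":0,"ax":0,"ay":0,"az":0}]' | tail -3
python3 -m jog '[{"tx":0,"ty":0,"tz":0,"ax":0,"ay":0,"az":0},{"tx":0,"ty":0,"tz":0,"ax":0,"ay":0,"az":0},{"tx":0,"ty":0,"tz":0,"ax":0,"ay":0,"az":0},{"tx":0,"ty":0,"tz":0,"ax":0,"ay":0,"az":0},{"tx":0,"ty":0,"tz":0,"ax":0,"ay":0,"az":0},{"tx":0,"ty":0,"tz":0,"ax":0,"ay":0,"az":0},{"tx":0,"ty":0,"tz":0,"ax":0,"ay":0,"az":0},{"tx":0,"ty":0,"tz":0,"ax":0,"ay":0,"az":0},{"tx":0,"ty":0,"tz":0,"ax":0,"ay":0,"az":0},{"tx":0,"ty":0,"tz":0,"ax":0,"ay":0,"az":0}]' 255 | tail -3
python3 g.py .4718 .3848 .12 -7.3
```

```text
wrist_force: [0.0, 0.6, 0.4]
opening: 1.002
grasp_force: 0.0
wrist_force: [-0.7, -0.6, 5.9]
opening: 0.553
grasp_force: 30.0
t4.1 grasp [0.6149 0.2463 0.0232] yaw -7.6 need txyz [ 0.1184 -0.1601 -0.0969] az -0.3 q7 -13 open 0.55 F 30.0
```

```bash
python3 -m jog '[{"tx":0,"ty":0,"tz":-0.03,"ax":0,"ay":0,"az":0},{"tx":0,"ty":0,"tz":-0.035,"ax":0,"ay":0,"az":0},{"tx":0,"ty":0,"tz":-0.032,"ax":0,"ay":0,"az":0},{"tx":0.0197,"ty":-0.0267,"tz":0,"ax":0,"ay":0,"az":0},{"tx":0.0197,"ty":-0.0267,"tz":0,"ax":0,"ay":0,"az":0},{"tx":0.0197,"ty":-0.0267,"tz":0,"ax":0,"ay":0,"az":0},{"tx":0.0197,"ty":-0.0267,"tz":0,"ax":0,"ay":0,"az":0},{"tx":0.0197,"ty":-0.0267,"tz":0,"ax":0,"ay":0,"az":0},{"tx":0.0197,"ty":-0.0267,"tz":0,"ax":0,"ay":0,"az":0},{"tx":0,"ty":0,"tz":0,"ax":0,"ay":0,"az":0},{"tx":0,"ty":0,"tz":0,"ax":0,"ay":0,"az":0}]' | tail -3
python3 g.py .4718 .3848 .036 -7.3
```

```text
wrist_force: [1.0, -0.8, -0.5]
opening: 0.555
grasp_force: 30.0
t5.0 grasp [0.4695 0.3864 0.1194] yaw -7.3 need txyz [-0.0012  0.0026  0.0834] az -0.0 q7 -30 open 0.55 F 30.0
```

```bash
python3 -m jog '[{"tx":-0.001,"ty":0.0025,"tz":0.03,"ax":0,"ay":0,"az":0},{"tx":0,"ty":0,"tz":0.03,"ax":0,"ay":0,"az":0},{"tx":0,"ty":0,"tz":0.015,"ax":0,"ay":0,"az":0},{"tx":0,"ty":0,"tz":0.008,"ax":0,"ay":0,"az":0},{"tx":0,"ty":0,"tz":0,"ax":0,"ay":0,"az":0},{"tx":0,"ty":0,"tz":0,"ax":0,"ay":0,"az":0}]' | tail -3
python3 g.py .4718 .3848 .036 -7.3
```

```text
wrist_force: [-0.1, -0.5, -0.9]
opening: 0.554
grasp_force: 30.0
t5.5 grasp [0.4748 0.3821 0.0367] yaw -7.7 need txyz [ 0.0023 -0.0033  0.0007] az -0.4 q7 -27 open 0.55 F 30.0
```

```bash
python3 -m jog '[{"tx":0.001,"ty":-0.0015,"tz":0,"ax":0,"ay":0,"az":0},{"tx":0,"ty":0,"tz":0,"ax":0,"ay":0,"az":0}]' | head -2; python3 g.py .4718 .3848 .036 -7.3
python3 -m jog '[{"tx":0,"ty":0,"tz":0,"ax":0,"ay":0,"az":0},{"tx":0,"ty":0,"tz":0,"ax":0,"ay":0,"az":0},{"tx":0,"ty":0,"tz":0,"ax":0,"ay":0,"az":0},{"tx":0,"ty":0,"tz":0,"ax":0,"ay":0,"az":0},{"tx":0,"ty":0,"tz":0,"ax":0,"ay":0,"az":0},{"tx":0,"ty":0,"tz":0,"ax":0,"ay":0,"az":0},{"tx":0,"ty":0,"tz":-0.02,"ax":0,"ay":0,"az":0},{"tx":0,"ty":0,"tz":-0.04,"ax":0,"ay":0,"az":0},{"tx":0,"ty":0,"tz":-0.04,"ax":0,"ay":0,"az":0},{"tx":0,"ty":0,"tz":-0.04,"ax":0,"ay":0,"az":0},{"tx":0,"ty":0,"tz":-0.04,"ax":0,"ay":0,"az":0},{"tx":0,"ty":0,"tz":0,"ax":0,"ay":0,"az":0}]' 0| tail -3
python3 look.py .472 .385 .042 .04 w3; python3 g.py .424 -.229 .12 -90
```

```text
time_s: 5.7
ee_pos: [0.4727, 0.3844, 0.2045]
t5.7 grasp [0.4729 0.3846 0.0375] yaw -7.6 need txyz [ 0.0001 -0.0011  0.0015] az -0.3 q7 -27 open 0.55 F 30.0
wrist_force: [1.1, 0.0, 0.2]
opening: 1.0
grasp_force: 0.0
1765 z 0.0421 [0.447  0.3586] [0.4981 0.4097] circ [0.4726 0.384 ] 0.0261
t6.8 grasp [0.4741 0.3855 0.2208] yaw -7.6 need txyz [-0.6163  0.031   0.0973] az 82.4 q7 -34 open 1.00 F 0.0
```

View pics/w3.png

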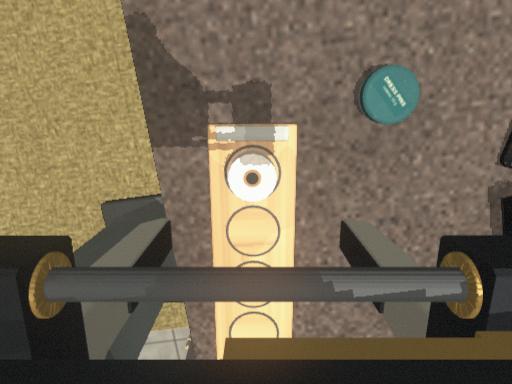

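The short roll at (252,177) sits centred on its mark. Next is the slim pair.

```bash
python3 -m jog '[{"tx":-0.0385,"ty":0.002,"tz":0,"ax":0,"ay":0,"az":0},{"tx":-0.0385,"ty":0.002,"tz":0,"ax":0,"ay":0,"az":0},{"tx":-0.0385,"ty":0.002,"tz":0,"ax":0,"ay":0,"az":0},{"tx":-0.0385,"ty":0.002,"tz":0,"ax":0,"ay":0,"az":0},{"tx":-0.0385,"ty":0.002,"tz":0,"ax":0,"ay":0,"az":0},{"tx":-0.0385,"ty":0.002,"tz":0,"ax":0,"ay":0,"az":0},{"tx":-0.0385,"ty":0.002,"tz":0,"ax":0,"ay":0,"az":0},{"tx":-0.0385,"ty":0.002,"tz":0,"ax":0,"ay":0,"az":0},{"tx":-0.0385,"ty":0.002,"tz":0,"ax":0,"ay":0,"az":0},{"tx":-0.0385,"ty":0.002,"tz":0,"ax":0,"ay":0,"az":0},{"tx":-0.0385,"ty":0.002,"tz":0,"ax":0,"ay":0,"az":0},{"tx":-0.0385,"ty":0.002,"tz":0,"ax":0,"ay":0,"az":0}]' | tail -3
python3 -m jog '[{"tx":-0.0385,"ty":0.002,"tz":0,"ax":0,"ay":0,"az":0},{"tx":-0.0385,"ty":0.002,"tz":0,"ax":0,"ay":0,"az":0},{"tx":-0.0385,"ty":0.002,"tz":0,"ax":0,"ay":0,"az":0},{"tx":-0.0385,"ty":0.002,"tz":0,"ax":0,"ay":0,"az":0},{"tx":0,"ty":0,"tz":0,"ax":0,"ay":0,"az":0}]' | tail -3
python3 -m jog '[{"tx":0,"ty":0,"tz":0,"ax":0,"ay":0,"az":7},{"tx":0,"ty":0,"tz":0,"ax":0,"ay":0,"az":7},{"tx":0,"ty":0,"tz":0,"ax":0,"ay":0,"az":7},{"tx":0,"ty":0,"tz":0,"ax":0,"ay":0,"az":7},{"tx":0,"ty":0,"tz":0,"ax":0,"ay":0,"az":7},{"tx":0,"ty":0,"tz":0,"ax":0,"ay":0,"az":7},{"tx":0,"ty":0,"tz":0,"ax":0,"ay":0,"az":7},{"tx":0,"ty":0,"tz":0,"ax":0,"ay":0,"az":7},{"tx":0,"ty":0,"tz":0,"ax":0,"ay":0,"az":7},{"tx":0,"ty":0,"tz":0,"ax":0,"ay":0,"az":7},{"tx":0,"ty":0,"tz":0,"ax":0,"ay":0,"az":7},{"tx":0,"ty":0,"tz":0,"ax":0,"ay":0,"az":5.4}]' | tail -3
python3 g.py .424 -.229 .15 -90
python3 - <<'E'
import cv2,numpy as np
from cell import cams
from h import *
c=cams.capture('wrist');W=cloud(c);cv2.imwrite('pics/w4.png',c['pixels'][:,:,::-1])
m=(abs(W[...,2]-.044)<.006)&(np.hypot(W[...,0]-.424,W[...,1]+.229)<.05)
P=W[m];print(m.sum(),P.min(0),P.max(0));print(cv2.minAreaRect(np.float32(P[:,:2])))
mu=P[:,:2].mean(0);w,v=np.linalg.eigh(np.cov(P[:,:2].T));print(mu,v[:,1],np.degrees(np.arctan2(v[1,1],v[0,1])))
E
```

```text
wrist_force: [0.3, -0.5, -0.5]
opening: 0.999
grasp_force: 0.0
wrist_force: [0.1, -0.0, 0.4]
opening: 0.999
grasp_force: 0.0
wrist_force: [-0.1, 0.8, -0.4]
opening: 0.998
grasp_force: 0.0
t9.2 grasp [ 0.4225 -0.2299  0.2158] yaw -90.3 need txyz [ 0.0016 -0.0009  0.0658] az -0.3 q7 -30 open 1.00 F 0.0
1335 [ 0.41086846 -0.26051336  0.03805735] [ 0.4404554  -0.200645    0.04667223]
((0.4258045554161072, -0.2305527627468109), (0.02957283891737461, 0.059855103492736816), 0.5047525763511658)
[ 0.426109   -0.23073265] [-0.0057086   0.99998371] 90.32708034464206
```

View pics/w4.png

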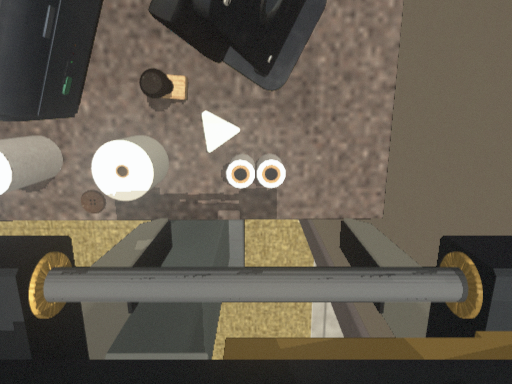

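The pair is at (241,174) and (271,174), lined up along the closing direction. I'll descend and grip.

```bash
python3 -m jog '[{"tx":0.0025,"ty":0,"tz":0.035,"ax":0,"ay":0,"az":0},{"tx":0,"ty":0,"tz":0.035,"ax":0,"ay":0,"az":0},{"tx":0,"ty":0,"tz":0.035,"ax":0,"ay":0,"az":0},{"tx":0,"ty":0,"tz":0.035,"ax":0,"ay":0,"az":0},{"tx":0,"ty":0,"tz":0.03,"ax":0,"ay":0,"az":0},{"tx":0,"ty":0,"tz":0.022,"ax":0,"ay":0,"az":0},{"tx":0,"ty":0,"tz":0,"ax":0,"ay":0,"az":0},{"tx":0,"ty":0,"tz":0,"ax":0,"ay":0,"az":0}]' | tail -3
python3 g.py .4255 -.230 .025 -90
python3 -m jog '[{"tx":0,"ty":0,"tz":0,"ax":0,"ay":0,"az":0},{"tx":0,"ty":0,"tz":0,"ax":0,"ay":0,"az":0},{"tx":0,"ty":0,"tz":0,"ax":0,"ay":0,"az":0},{"tx":0,"ty":0,"tz":0,"ax":0,"ay":0,"az":0},{"tx":0,"ty":0,"tz":0,"ax":0,"ay":0,"az":0},{"tx":0,"ty":0,"tz":0,"ax":0,"ay":0,"az":0},{"tx":0,"ty":0,"tz":0,"ax":0,"ay":0,"az":0},{"tx":0,"ty":0,"tz":0,"ax":0,"ay":0,"az":0},{"tx":0,"ty":0,"tz":0,"ax":0,"ay":0,"az":0},{"tx":0,"ty":0,"tz":0,"ax":0,"ay":0,"az":0}]' 255 | tail -3
python3 g.py .4255 -.230 .025 -90
```

```text
wrist_force: [0.9, -0.7, 0.8]
opening: 0.998
grasp_force: 0.0
t9.9 grasp [ 0.4242 -0.2302  0.0234] yaw -89.9 need txyz [ 0.0013 -0.0002 -0.0016] az 0.1 q7 -10 open 1.00 F 0.0
wrist_force: [0.0, 0.7, 6.3]
opening: 0.639
grasp_force: 30.0
t10.7 grasp [ 0.4257 -0.2304  0.0251] yaw -90.0 need txyz [-0.0002 -0.0004  0.0001] az 0.0 q7 -10 open 0.64 F 30.0
```

```bash
python3 -m jog '[{"tx":0,"ty":0,"tz":-0.01,"ax":0,"ay":0,"az":0},{"tx":0,"ty":0,"tz":-0.02,"ax":0,"ay":0,"az":0},{"tx":0,"ty":0,"tz":-0.03,"ax":0,"ay":0,"az":0},{"tx":0,"ty":0,"tz":-0.03,"ax":0,"ay":0,"az":0},{"tx":0,"ty":0,"tz":-0.03,"ax":0,"ay":0,"az":0},{"tx":0,"ty":0,"tz":-0.03,"ax":0,"ay":0,"az":0},{"tx":0,"ty":0,"tz":-0.025,"ax":0,"ay":0,"az":0},{"tx":0,"ty":0,"tz":0,"ax":0,"ay":0,"az":0}]' | tail -3
python3 -m jog '[{"tx":0,"ty":-0.02,"tz":0,"ax":0,"ay":0,"az":0},{"tx":0,"ty":-0.03,"tz":0,"ax":0,"ay":0,"az":0},{"tx":0,"ty":-0.035,"tz":0,"ax":0,"ay":0,"az":0},{"tx":0,"ty":-0.035,"tz":0,"ax":0,"ay":0,"az":0},{"tx":0,"ty":-0.035,"tz":0,"ax":0,"ay":0,"az":0},{"tx":0,"ty":-0.035,"tz":0,"ax":0,"ay":0,"az":0},{"tx":0,"ty":-0.035,"tz":0,"ax":0,"ay":0,"az":0},{"tx":0,"ty":-0.035,"tz":0,"ax":0,"ay":0,"az":0},{"tx":0.005,"ty":-0.035,"tz":0,"ax":0,"ay":0,"az":0},{"tx":0.01,"ty":-0.035,"tz":0,"ax":0,"ay":0,"az":0},{"tx":0.01,"ty":-0.035,"tz":0,"ax":0,"ay":0,"az":0},{"tx":0.01,"ty":-0.035,"tz":0,"ax":0,"ay":0,"az":0}]' | tail -3
python3 -m jog '[{"tx":0,"ty":-0.035,"tz":0,"ax":0,"ay":0,"az":0},{"tx":0,"ty":-0.035,"tz":0,"ax":0,"ay":0,"az":0},{"tx":0,"ty":-0.035,"tz":0,"ax":0,"ay":0,"az":0},{"tx":0,"ty":-0.025,"tz":0,"ax":0,"ay":0,"az":0},{"tx":0,"ty":-0.015,"tz":0,"ax":0,"ay":0,"az":0},{"tx":0,"ty":0,"tz":0,"ax":0,"ay":0,"az":0}]' | tail -3
python3 -m jog '[{"tx":0,"ty":0,"tz":0,"ax":0,"ay":0,"az":-7},{"tx":0,"ty":0,"tz":0,"ax":0,"ay":0,"az":-7},{"tx":0,"ty":0,"tz":0,"ax":0,"ay":0,"az":-7},{"tx":0,"ty":0,"tz":0,"ax":0,"ay":0,"az":-7},{"tx":0,"ty":0,"tz":0,"ax":0,"ay":0,"az":-7},{"tx":0,"ty":0,"tz":0,"ax":0,"ay":0,"az":-7},{"tx":0,"ty":0,"tz":0,"ax":0,"ay":0,"az":-7},{"tx":0,"ty":0,"tz":0,"ax":0,"ay":0,"az":-7},{"tx":0,"ty":0,"tz":0,"ax":0,"ay":0,"az":-7},{"tx":0,"ty":0,"tz":0,"ax":0,"ay":0,"az":-7},{"tx":0,"ty":0,"tz":0,"ax":0,"ay":0,"az":-7},{"tx":0,"ty":0,"tz":0,"ax":0,"ay":0,"az":-5.7}]' | tail -3
python3 g.py .4629 .3154 .038 -7.3
```

```text
wrist_force: [1.1, -0.1, -0.6]
opening: 0.638
grasp_force: 30.0
wrist_force: [1.1, -1.3, -0.6]
opening: 0.639
grasp_force: 30.0
wrist_force: [0.3, -0.3, -0.6]
opening: 0.638
grasp_force: 30.0
wrist_force: [0.7, 0.2, -1.1]
opening: 0.636
grasp_force: 30.0
t13.9 grasp [0.4604 0.3124 0.1997] yaw -7.0 need txyz [0.0034 0.0022 0.1617] az 0.3 q7 -24 open 0.64 F 30.0
```

```bash
python3 -m jog '[{"tx":0.003,"ty":0.002,"tz":0.03,"ax":0,"ay":0,"az":0},{"tx":0,"ty":0,"tz":0.035,"ax":0,"ay":0,"az":0},{"tx":0,"ty":0,"tz":0.035,"ax":0,"ay":0,"az":0},{"tx":0,"ty":0,"tz":0.03,"ax":0,"ay":0,"az":0},{"tx":0,"ty":0,"tz":0.02,"ax":0,"ay":0,"az":0},{"tx":0,"ty":0,"tz":0.01,"ax":0,"ay":0,"az":0},{"tx":0,"ty":0,"tz":0,"ax":0,"ay":0,"az":0},{"tx":0,"ty":0,"tz":0,"ax":0,"ay":0,"az":0}]' | tail -3
python3 g.py .4629 .3154 .0375 -7.3
```

```text
wrist_force: [0.1, 0.4, 0.0]
opening: 0.639
grasp_force: 30.0
t14.6 grasp [0.463  0.3159 0.04  ] yaw -7.4 need txyz [-0.0005 -0.      0.0025] az -0.1 q7 -15 open 0.64 F 30.0
```

```bash
python3 -m jog '[{"tx":0,"ty":0,"tz":0.0015,"ax":0,"ay":0,"az":0},{"tx":0,"ty":0,"tz":0.0005,"ax":0,"ay":0,"az":0},{"tx":0,"ty":0,"tz":0,"ax":0,"ay":0,"az":0}]' | tail -3
python3 -m jog '[{"tx":0,"ty":0,"tz":0,"ax":0,"ay":0,"az":0},{"tx":0,"ty":0,"tz":0,"ax":0,"ay":0,"az":0},{"tx":0,"ty":0,"tz":0,"ax":0,"ay":0,"az":0},{"tx":0,"ty":0,"tz":0,"ax":0,"ay":0,"az":0},{"tx":0,"ty":0,"tz":0,"ax":0,"ay":0,"az":0},{"tx":0,"ty":0,"tz":0,"ax":0,"ay":0,"az":0},{"tx":0,"ty":0,"tz":-0.02,"ax":0,"ay":0,"az":0},{"tx":0,"ty":0,"tz":-0.04,"ax":0,"ay":0,"az":0},{"tx":0,"ty":0,"tz":-0.04,"ax":0,"ay":0,"az":0},{"tx":0,"ty":0,"tz":-0.04,"ax":0,"ay":0,"az":0},{"tx":0,"ty":0,"tz":-0.04,"ax":0,"ay":0,"az":0},{"tx":0,"ty":0,"tz":0,"ax":0,"ay":0,"az":0}]' 0| tail -3
python3 look.py .463 .3155 .056 .04 w5; python3 g.py .43 -.098 .22 -90
```

```text
wrist_force: [-0.6, 0.1, -0.5]
opening: 0.64
grasp_force: 30.0
wrist_force: [0.7, 0.2, 0.0]
opening: 1.001
grasp_force: 0.0
1111 z 0.0561 [0.4331 0.3007] [0.4922 0.3337] circ [0.4626 0.3169] 0.0296
t15.8 grasp [0.4641 0.3182 0.2214] yaw -7.3 need txyz [-0.4172  0.0188 -0.0007] az 82.7 q7 -24 open 1.00 F 0.0
```

View pics/w5.png

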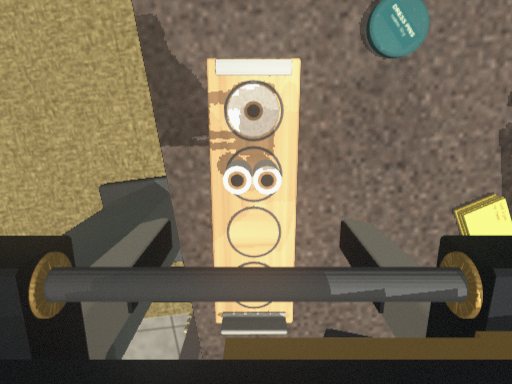

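The pair stands at (237,180) and (267,180), square on mark 2. The till roll is next.

```bash
python3 -m jog '[{"tx":-0.038,"ty":0.0017,"tz":0,"ax":0,"ay":0,"az":0},{"tx":-0.038,"ty":0.0017,"tz":0,"ax":0,"ay":0,"az":0},{"tx":-0.038,"ty":0.0017,"tz":0,"ax":0,"ay":0,"az":0},{"tx":-0.038,"ty":0.0017,"tz":0,"ax":0,"ay":0,"az":0},{"tx":-0.038,"ty":0.0017,"tz":0,"ax":0,"ay":0,"az":0},{"tx":-0.038,"ty":0.0017,"tz":0,"ax":0,"ay":0,"az":0},{"tx":-0.038,"ty":0.0017,"tz":0,"ax":0,"ay":0,"az":0},{"tx":-0.038,"ty":0.0017,"tz":0,"ax":0,"ay":0,"az":0},{"tx":-0.038,"ty":0.0017,"tz":0,"ax":0,"ay":0,"az":0},{"tx":-0.038,"ty":0.0017,"tz":0,"ax":0,"ay":0,"az":0},{"tx":-0.038,"ty":0.0017,"tz":0,"ax":0,"ay":0,"az":0},{"tx":0,"ty":0,"tz":0,"ax":0,"ay":0,"az":0}]' | tail -3
python3 -m jog '[{"tx":0,"ty":0,"tz":0,"ax":0,"ay":0,"az":7},{"tx":0,"ty":0,"tz":0,"ax":0,"ay":0,"az":7},{"tx":0,"ty":0,"tz":0,"ax":0,"ay":0,"az":7},{"tx":0,"ty":0,"tz":0,"ax":0,"ay":0,"az":7},{"tx":0,"ty":0,"tz":0,"ax":0,"ay":0,"az":7},{"tx":0,"ty":0,"tz":0,"ax":0,"ay":0,"az":7},{"tx":0,"ty":0,"tz":0,"ax":0,"ay":0,"az":7},{"tx":0,"ty":0,"tz":0,"ax":0,"ay":0,"az":7},{"tx":0,"ty":0,"tz":0,"ax":0,"ay":0,"az":7},{"tx":0,"ty":0,"tz":0,"ax":0,"ay":0,"az":7},{"tx":0,"ty":0,"tz":0,"ax":0,"ay":0,"az":7},{"tx":0,"ty":0,"tz":0,"ax":0,"ay":0,"az":5.7}]' | tail -3
python3 -m jog '[{"tx":0,"ty":0,"tz":0,"ax":0,"ay":0,"az":0}]' | tail -1
python3 look.py .43 -.098 .057 .045; python3 look.py .436 .016 .08 .045;python3 g.py .43 -.098 .033 -90
python3 - <<'E'
import numpy as np
from h import *
c=dict(np.load('pics/top.npz'));W=cloud(c)
q=W[140:260,235:340].reshape(-1,3);q=q[(q[:,2]>.085)&(q[:,2]<.3)&(q[:,1]<-.0)&(q[:,1]>-.2)&(q[:,0]<.52)]
print(q.min(0),q.max(0),len(q)); print(q[np.argsort(q[:,0])[::8]].round(3)[:10])
E
```

```text
wrist_force: [-0.5, -0.2, 0.3]
opening: 0.998
grasp_force: 0.0
wrist_force: [0.3, -0.4, -0.3]
opening: 1.005
grasp_force: 0.0
grasp_force: 0.0
2855 z 0.057 [ 0.4024 -0.1309] [ 0.4615 -0.0722] circ [ 0.4315 -0.1017] 0.0303
2265 z 0.0798 [ 0.4129 -0.0122] [0.4617 0.0377] circ [0.4372 0.0127] 0.0252
t18.0 grasp [ 0.4278 -0.0995  0.2171] yaw -89.8 need txyz [ 0.0025 -0.0016  0.1841] az 0.2 q7 -41 open 1.00 F 0.0
[ 0.43215265 -0.05074509  0.08529946] [ 5.19887185e-01 -2.79479147e-04  1.37269144e-01] 216
[[ 0.432 -0.005  0.085]
 [ 0.484 -0.025  0.125]
 [ 0.487 -0.022  0.13 ]
 [ 0.489 -0.014  0.132]
 [ 0.49  -0.038  0.107]
 [ 0.492 -0.02   0.128]
 [ 0.493 -0.04   0.107]
 [ 0.495 -0.022  0.129]
 [ 0.497 -0.006  0.13 ]
 [ 0.498 -0.033  0.127]]
```

```bash
python3 - <<'E'
from cell import cams,sensors
c=cams.capture('wrist');s=sensors.state();print((-c['t']@c['R']-s['ee_pos'])@s['tool_rot'])
print(c['pixels'][300,250],c['z_map'][[285,350,375],250],c['fy'],c['cy'],(c['R']@s['tool_rot']).round(2))
E
python3 g.py .431 -.100 .04 -90
```

```text
[0.06620188 0.00020972 0.01997821]
[110 108 105] [0.0728543  0.06241728 0.05500248] 321.59002161051416 188.98478354896622 [[-0.    1.   -0.  ]
 [-0.97 -0.   -0.24]
 [-0.24  0.    0.97]]
t18.1 grasp [ 0.4279 -0.0995  0.2173] yaw -89.8 need txyz [0.0033 0.0004 0.1773] az 0.2 q7 -41 open 1.00 F 0.0
```

```bash
python3 -m jog '[{"tx":0.003,"ty":0,"tz":0.035,"ax":0,"ay":0,"az":0},{"tx":0,"ty":0,"tz":0.035,"ax":0,"ay":0,"az":0},{"tx":0,"ty":0,"tz":0.035,"ax":0,"ay":0,"az":0},{"tx":0,"ty":0,"tz":0.035,"ax":0,"ay":0,"az":0},{"tx":0,"ty":0,"tz":0.025,"ax":0,"ay":0,"az":0},{"tx":0,"ty":0,"tz":0.012,"ax":0,"ay":0,"az":0},{"tx":0,"ty":0,"tz":0,"ax":0,"ay":0,"az":0},{"tx":0,"ty":0,"tz":0,"ax":0,"ay":0,"az":0}]' | tail -4
python3 g.py .431 -.100 .04 -90
python3 -m jog '[{"tx":0,"ty":0,"tz":0,"ax":0,"ay":0,"az":0},{"tx":0,"ty":0,"tz":0,"ax":0,"ay":0,"az":0},{"tx":0,"ty":0,"tz":0,"ax":0,"ay":0,"az":0},{"tx":0,"ty":0,"tz":0,"ax":0,"ay":0,"az":0},{"tx":0,"ty":0,"tz":0,"ax":0,"ay":0,"az":0},{"tx":0,"ty":0,"tz":0,"ax":0,"ay":0,"az":0},{"tx":0,"ty":0,"tz":0,"ax":0,"ay":0,"az":0},{"tx":0,"ty":0,"tz":0,"ax":0,"ay":0,"az":0},{"tx":0,"ty":0,"tz":0,"ax":0,"ay":0,"az":0},{"tx":0,"ty":0,"tz":0,"ax":0,"ay":0,"az":0}]' 255 | tail -3
python3 g.py .431 -.100 .04 -90
python3 -m jog '[{"tx":0,"ty":0,"tz":-0.01,"ax":0,"ay":0,"az":0},{"tx":0,"ty":0,"tz":-0.02,"ax":0,"ay":0,"az":0},{"tx":0,"ty":0,"tz":-0.03,"ax":0,"ay":0,"az":0},{"tx":0,"ty":0,"tz":-0.03,"ax":0,"ay":0,"az":0},{"tx":0,"ty":0,"tz":-0.03,"ax":0,"ay":0,"az":0},{"tx":0,"ty":0,"tz":-0.03,"ax":0,"ay":0,"az":0},{"tx":0,"ty":0,"tz":-0.03,"ax":0,"ay":0,"az":0},{"tx":0,"ty":0,"tz":0,"ax":0,"ay":0,"az":0}]' | tail -3
python3 g.py .4541 .2460 .22 -7.3
```

```text
tool_rot: [[1.0, 0.0, -0.001], [0.0, -1.0, 0.001], [-0.001, -0.001, -1.0]]
wrist_force: [0.2, -0.5, -0.3]
opening: 0.998
grasp_force: 0.0
t18.8 grasp [ 0.4307 -0.1004  0.0426] yaw -90.0 need txyz [ 0.0003 -0.0004  0.0026] az 0.0 q7 -24 open 1.00 F 0.0
wrist_force: [-0.2, 0.7, 6.8]
opening: 0.638
grasp_force: 30.0
t19.6 grasp [ 0.4314 -0.0999  0.043 ] yaw -90.0 need txyz [-0.0004  0.0001  0.003 ] az 0.0 q7 -24 open 0.64 F 30.0
wrist_force: [1.4, 0.4, -1.8]
opening: 0.641
grasp_force: 30.0
t20.2 grasp [ 0.4325 -0.1003  0.2263] yaw -90.0 need txyz [ 0.0218 -0.3463  0.0064] az -82.7 q7 -48 open 0.64 F 30.0
```

```bash
python3 -m jog '[{"tx":0.002,"ty":-0.02,"tz":0,"ax":0,"ay":0,"az":0},{"tx":0.002,"ty":-0.03,"tz":0,"ax":0,"ay":0,"az":0},{"tx":0.002,"ty":-0.035,"tz":0,"ax":0,"ay":0,"az":0},{"tx":0.002,"ty":-0.035,"tz":0,"ax":0,"ay":0,"az":0},{"tx":0.002,"ty":-0.035,"tz":0,"ax":0,"ay":0,"az":0},{"tx":0.002,"ty":-0.035,"tz":0,"ax":0,"ay":0,"az":0},{"tx":0.002,"ty":-0.035,"tz":0,"ax":0,"ay":0,"az":0},{"tx":0.002,"ty":-0.035,"tz":0,"ax":0,"ay":0,"az":0},{"tx":0.002,"ty":-0.035,"tz":0,"ax":0,"ay":0,"az":0},{"tx":0.002,"ty":-0.03,"tz":0,"ax":0,"ay":0,"az":0},{"tx":0.002,"ty":-0.021,"tz":0,"ax":0,"ay":0,"az":0},{"tx":0,"ty":0,"tz":0,"ax":0,"ay":0,"az":0}]' | tail -3
python3 -m jog '[{"tx":0,"ty":0,"tz":0,"ax":0,"ay":0,"az":-7},{"tx":0,"ty":0,"tz":0,"ax":0,"ay":0,"az":-7},{"tx":0,"ty":0,"tz":0,"ax":0,"ay":0,"az":-7},{"tx":0,"ty":0,"tz":0,"ax":0,"ay":0,"az":-7},{"tx":0,"ty":0,"tz":0,"ax":0,"ay":0,"az":-7},{"tx":0,"ty":0,"tz":0,"ax":0,"ay":0,"az":-7},{"tx":0,"ty":0,"tz":0,"ax":0,"ay":0,"az":-7},{"tx":0,"ty":0,"tz":0,"ax":0,"ay":0,"az":-7},{"tx":0,"ty":0,"tz":0,"ax":0,"ay":0,"az":-7},{"tx":0,"ty":0,"tz":0,"ax":0,"ay":0,"az":-7},{"tx":0,"ty":0,"tz":0,"ax":0,"ay":0,"az":-7},{"tx":0,"ty":0,"tz":0,"ax":0,"ay":0,"az":-5.7}]' | tail -3
python3 -m jog '[{"tx":0,"ty":0,"tz":0,"ax":0,"ay":0,"az":0},{"tx":0,"ty":0,"tz":0,"ax":0,"ay":0,"az":0}]' | tail -1
python3 g.py .4541 .2460 .0555 -7.3
```

```text
wrist_force: [1.1, 0.8, -1.9]
opening: 0.638
grasp_force: 30.0
wrist_force: [-0.7, -0.5, -1.5]
opening: 0.639
grasp_force: 30.0
grasp_force: 30.0
t22.4 grasp [0.4527 0.2454 0.2221] yaw -7.5 need txyz [0.0009 0.0015 0.1666] az -0.2 q7 -22 open 0.64 F 30.0
```

```bash
python3 -m jog '[{"tx":0.001,"ty":0.0015,"tz":0.03,"ax":0,"ay":0,"az":0},{"tx":0,"ty":0,"tz":0.035,"ax":0,"ay":0,"az":0},{"tx":0,"ty":0,"tz":0.035,"ax":0,"ay":0,"az":0},{"tx":0,"ty":0,"tz":0.03,"ax":0,"ay":0,"az":0},{"tx":0,"ty":0,"tz":0.022,"ax":0,"ay":0,"az":0},{"tx":0,"ty":0,"tz":0.01,"ax":0,"ay":0,"az":0},{"tx":0,"ty":0,"tz":0.002,"ax":0,"ay":0,"az":0},{"tx":0,"ty":0,"tz":0,"ax":0,"ay":0,"az":0},{"tx":0,"ty":0,"tz":0,"ax":0,"ay":0,"az":0}]' | tail -3
python3 g.py .4541 .2460 .0555 -7.3
```

```text
wrist_force: [0.0, -0.1, -1.4]
opening: 0.642
grasp_force: 30.0
t23.2 grasp [0.455  0.247  0.0594] yaw -7.3 need txyz [-0.0011 -0.0008  0.0039] az -0.0 q7 -10 open 0.64 F 30.0
```

```bash
python3 -m jog '[{"tx":-0.001,"ty":0,"tz":0.002,"ax":0,"ay":0,"az":0},{"tx":0,"ty":0,"tz":0.001,"ax":0,"ay":0,"az":0},{"tx":0,"ty":0,"tz":0,"ax":0,"ay":0,"az":0}]' | tail -3
python3 -m jog '[{"tx":0,"ty":0,"tz":0,"ax":0,"ay":0,"az":0},{"tx":0,"ty":0,"tz":0,"ax":0,"ay":0,"az":0},{"tx":0,"ty":0,"tz":0,"ax":0,"ay":0,"az":0},{"tx":0,"ty":0,"tz":0,"ax":0,"ay":0,"az":0},{"tx":0,"ty":0,"tz":0,"ax":0,"ay":0,"az":0},{"tx":0,"ty":0,"tz":0,"ax":0,"ay":0,"az":0},{"tx":0,"ty":0,"tz":-0.02,"ax":0,"ay":0,"az":0},{"tx":0,"ty":0,"tz":-0.04,"ax":0,"ay":0,"az":0},{"tx":0,"ty":0,"tz":-0.04,"ax":0,"ay":0,"az":0},{"tx":0,"ty":0,"tz":-0.04,"ax":0,"ay":0,"az":0},{"tx":0,"ty":0,"tz":-0.04,"ax":0,"ay":0,"az":0},{"tx":0,"ty":0,"tz":0,"ax":0,"ay":0,"az":0}]' 0| tail -3
python3 look.py .454 .246 .069 .045; python3 g.py .4365 .0145 .24 -110
```

```text
wrist_force: [-0.5, 0.8, -1.5]
opening: 0.641
grasp_force: 30.0
wrist_force: [0.9, 0.3, 1.0]
opening: 0.998
grasp_force: 0.0
2611 z 0.0692 [0.4246 0.2161] [0.4843 0.2761] circ [0.4544 0.2461] 0.0302
t24.5 grasp [0.456  0.2468 0.239 ] yaw -7.3 need txyz [-0.2329  0.01   -0.0021] az 102.7 q7 -21 open 1.00 F 0.0
```

```bash
python3 -m jog '[{"tx":-0.0333,"ty":0.0014,"tz":0,"ax":0,"ay":0,"az":0},{"tx":-0.0333,"ty":0.0014,"tz":0,"ax":0,"ay":0,"az":0},{"tx":-0.0333,"ty":0.0014,"tz":0,"ax":0,"ay":0,"az":0},{"tx":-0.0333,"ty":0.0014,"tz":0,"ax":0,"ay":0,"az":0},{"tx":-0.0333,"ty":0.0014,"tz":0,"ax":0,"ay":0,"az":0},{"tx":-0.0333,"ty":0.0014,"tz":0,"ax":0,"ay":0,"az":0},{"tx":-0.0333,"ty":0.0014,"tz":0,"ax":0,"ay":0,"az":0},{"tx":0,"ty":0,"tz":0,"ax":0,"ay":0,"az":0}]' | tail -1
python3 -m jog '[{"tx":0,"ty":0,"tz":0,"ax":0,"ay":0,"az":7},{"tx":0,"ty":0,"tz":0,"ax":0,"ay":0,"az":7},{"tx":0,"ty":0,"tz":0,"ax":0,"ay":0,"az":7},{"tx":0,"ty":0,"tz":0,"ax":0,"ay":0,"az":7},{"tx":0,"ty":0,"tz":0,"ax":0,"ay":0,"az":7},{"tx":0,"ty":0,"tz":0,"ax":0,"ay":0,"az":7},{"tx":0,"ty":0,"tz":0,"ax":0,"ay":0,"az":7},{"tx":0,"ty":0,"tz":0,"ax":0,"ay":0,"az":7},{"tx":0,"ty":0,"tz":0,"ax":0,"ay":0,"az":7},{"tx":0,"ty":0,"tz":0,"ax":0,"ay":0,"az":7},{"tx":0,"ty":0,"tz":0,"ax":0,"ay":0,"az":7},{"tx":0,"ty":0,"tz":0,"ax":0,"ay":0,"az":7}]' | tail -1
python3 -m jog '[{"tx":0,"ty":0,"tz":0,"ax":0,"ay":0,"az":7},{"tx":0,"ty":0,"tz":0,"ax":0,"ay":0,"az":7},{"tx":0,"ty":0,"tz":0,"ax":0,"ay":0,"az":5},{"tx":0,"ty":0,"tz":0,"ax":0,"ay":0,"az":0},{"tx":0,"ty":0,"tz":0,"ax":0,"ay":0,"az":0}]' | tail -1
python3 look.py .436 .016 .08 .045; python3 g.py .4365 .0145 .063 -110
```

```text
grasp_force: 0.0
grasp_force: 0.0
grasp_force: 0.0
1939 z 0.08 [ 0.4126 -0.012 ] [0.4617 0.0371] circ [0.4372 0.0125] 0.025
t26.6 grasp [0.4345 0.0137 0.2351] yaw -110.1 need txyz [ 0.0018 -0.0017  0.1721] az -0.1 q7 -74 open 1.00 F 0.0
```

```bash
python3 -m jog '[{"tx":0.0015,"ty":-0.0005,"tz":0.035,"ax":0,"ay":0,"az":0},{"tx":0,"ty":0,"tz":0.035,"ax":0,"ay":0,"az":0},{"tx":0,"ty":0,"tz":0.035,"ax":0,"ay":0,"az":0},{"tx":0,"ty":0,"tz":0.03,"ax":0,"ay":0,"az":0},{"tx":0,"ty":0,"tz":0.022,"ax":0,"ay":0,"az":0},{"tx":0,"ty":0,"tz":0.012,"ax":0,"ay":0,"az":0},{"tx":0,"ty":0,"tz":0,"ax":0,"ay":0,"az":0},{"tx":0,"ty":0,"tz":0,"ax":0,"ay":0,"az":0}]' | tail -3
python3 g.py .437 .0135 .063 -110
python3 -m jog '[{"tx":0,"ty":0,"tz":0,"ax":0,"ay":0,"az":0},{"tx":0,"ty":0,"tz":0,"ax":0,"ay":0,"az":0},{"tx":0,"ty":0,"tz":0,"ax":0,"ay":0,"az":0},{"tx":0,"ty":0,"tz":0,"ax":0,"ay":0,"az":0},{"tx":0,"ty":0,"tz":0,"ax":0,"ay":0,"az":0},{"tx":0,"ty":0,"tz":0,"ax":0,"ay":0,"az":0},{"tx":0,"ty":0,"tz":0,"ax":0,"ay":0,"az":0},{"tx":0,"ty":0,"tz":0,"ax":0,"ay":0,"az":0},{"tx":0,"ty":0,"tz":0,"ax":0,"ay":0,"az":0},{"tx":0,"ty":0,"tz":0,"ax":0,"ay":0,"az":0}]' 255 | tail -3
python3 g.py .437 .0135 .063 -110
python3 -m jog '[{"tx":0,"ty":0,"tz":-0.01,"ax":0,"ay":0,"az":0},{"tx":0,"ty":0,"tz":-0.02,"ax":0,"ay":0,"az":0},{"tx":0,"ty":0,"tz":-0.03,"ax":0,"ay":0,"az":0},{"tx":0,"ty":0,"tz":-0.03,"ax":0,"ay":0,"az":0},{"tx":0,"ty":0,"tz":-0.03,"ax":0,"ay":0,"az":0},{"tx":0,"ty":0,"tz":-0.03,"ax":0,"ay":0,"az":0},{"tx":0,"ty":0,"tz":-0.02,"ax":0,"ay":0,"az":0},{"tx":0,"ty":0,"tz":0,"ax":0,"ay":0,"az":0}]' | tail -3
python3 g.py .4452 .1766 .22 -7.3
```

```text
wrist_force: [0.7, -0.0, -0.4]
opening: 1.002
grasp_force: 0.0
t27.3 grasp [0.436  0.0128 0.0674] yaw -110.3 need txyz [ 0.0007 -0.001   0.0044] az -0.3 q7 -58 open 1.00 F 0.0
wrist_force: [-0.4, 1.7, 3.0]
opening: 0.534
grasp_force: 30.0
t28.1 grasp [0.4362 0.0134 0.0674] yaw -110.3 need txyz [ 0.0007 -0.0003  0.0044] az -0.3 q7 -58 open 0.53 F 30.0
wrist_force: [0.4, 0.2, -0.3]
opening: 0.533
grasp_force: 30.0
t28.8 grasp [0.4376 0.0132 0.24  ] yaw -110.3 need txyz [-0.0495 -0.1559  0.0202] az -103.0 q7 -82 open 0.53 F 30.0
```

```bash
python3 -m jog '[{"tx":-0.006,"ty":-0.018,"tz":0,"ax":0,"ay":0,"az":0},{"tx":-0.009,"ty":-0.028,"tz":0,"ax":0,"ay":0,"az":0},{"tx":-0.0105,"ty":-0.034,"tz":0,"ax":0,"ay":0,"az":0},{"tx":-0.0095,"ty":-0.03,"tz":0,"ax":0,"ay":0,"az":0},{"tx":-0.0085,"ty":-0.026,"tz":0,"ax":0,"ay":0,"az":0},{"tx":-0.006,"ty":-0.02,"tz":0,"ax":0,"ay":0,"az":0},{"tx":0,"ty":0,"tz":0,"ax":0,"ay":0,"az":0}]' | tail -1
python3 -m jog '[{"tx":0,"ty":0,"tz":0,"ax":0,"ay":0,"az":-7},{"tx":0,"ty":0,"tz":0,"ax":0,"ay":0,"az":-7},{"tx":0,"ty":0,"tz":0,"ax":0,"ay":0,"az":-7},{"tx":0,"ty":0,"tz":0,"ax":0,"ay":0,"az":-7},{"tx":0,"ty":0,"tz":0,"ax":0,"ay":0,"az":-7},{"tx":0,"ty":0,"tz":0,"ax":0,"ay":0,"az":-7},{"tx":0,"ty":0,"tz":0,"ax":0,"ay":0,"az":-7},{"tx":0,"ty":0,"tz":0,"ax":0,"ay":0,"az":-7},{"tx":0,"ty":0,"tz":0,"ax":0,"ay":0,"az":-7},{"tx":0,"ty":0,"tz":0,"ax":0,"ay":0,"az":-7},{"tx":0,"ty":0,"tz":0,"ax":0,"ay":0,"az":-7},{"tx":0,"ty":0,"tz":0,"ax":0,"ay":0,"az":-7}]' | tail -1
python3 -m jog '[{"tx":0,"ty":0,"tz":0,"ax":0,"ay":0,"az":-7},{"tx":0,"ty":0,"tz":0,"ax":0,"ay":0,"az":-7},{"tx":0,"ty":0,"tz":0,"ax":0,"ay":0,"az":-5},{"tx":0,"ty":0,"tz":0,"ax":0,"ay":0,"az":0},{"tx":0,"ty":0,"tz":0,"ax":0,"ay":0,"az":0}]' | tail -1
python3 g.py .4452 .1766 .08 -7.3
```

```text
grasp_force: 30.0
grasp_force: 30.0
grasp_force: 30.0
t30.8 grasp [0.4436 0.1762 0.2366] yaw -7.5 need txyz [0.0007 0.0018 0.1566] az -0.2 q7 -20 open 0.53 F 30.0
```

```bash
python3 -m jog '[{"tx":0.0005,"ty":0.001,"tz":0.03,"ax":0,"ay":0,"az":0},{"tx":0,"ty":0,"tz":0.035,"ax":0,"ay":0,"az":0},{"tx":0,"ty":0,"tz":0.035,"ax":0,"ay":0,"az":0},{"tx":0,"ty":0,"tz":0.027,"ax":0,"ay":0,"az":0},{"tx":0,"ty":0,"tz":0.017,"ax":0,"ay":0,"az":0},{"tx":0,"ty":0,"tz":0.008,"ax":0,"ay":0,"az":0},{"tx":0,"ty":0,"tz":0.002,"ax":0,"ay":0,"az":0},{"tx":0,"ty":0,"tz":0,"ax":0,"ay":0,"az":0},{"tx":0,"ty":0,"tz":0,"ax":0,"ay":0,"az":0}]' | tail -3
python3 g.py .4452 .1766 .08 -7.3
```

```text
wrist_force: [0.0, -0.2, -0.8]
opening: 0.534
grasp_force: 30.0
t31.5 grasp [0.4453 0.1772 0.084 ] yaw -7.3 need txyz [-0.0006 -0.      0.004 ] az -0.0 q7 -9 open 0.53 F 30.0
```

```bash
python3 -m jog '[{"tx":0,"ty":0,"tz":0.002,"ax":0,"ay":0,"az":0},{"tx":0,"ty":0,"tz":0.0015,"ax":0,"ay":0,"az":0},{"tx":0,"ty":0,"tz":0,"ax":0,"ay":0,"az":0}]' | tail -3; python3 g.py .4452 .1766 .08 -7.3
python3 -m jog '[{"tx":0,"ty":0,"tz":0,"ax":0,"ay":0,"az":0},{"tx":0,"ty":0,"tz":0,"ax":0,"ay":0,"az":0},{"tx":0,"ty":0,"tz":0,"ax":0,"ay":0,"az":0},{"tx":0,"ty":0,"tz":0,"ax":0,"ay":0,"az":0},{"tx":0,"ty":0,"tz":0,"ax":0,"ay":0,"az":0},{"tx":0,"ty":0,"tz":0,"ax":0,"ay":0,"az":0},{"tx":0,"ty":0,"tz":-0.02,"ax":0,"ay":0,"az":0},{"tx":0,"ty":0,"tz":-0.04,"ax":0,"ay":0,"az":0},{"tx":0,"ty":0,"tz":-0.04,"ax":0,"ay":0,"az":0},{"tx":0,"ty":0,"tz":-0.04,"ax":0,"ay":0,"az":0},{"tx":0,"ty":0,"tz":-0.04,"ax":0,"ay":0,"az":0},{"tx":0,"ty":0,"tz":0,"ax":0,"ay":0,"az":0}]' 0| tail -3
python3 look.py .445 .1766 .092 .045 w6
python3 - <<'E'
import cv2,numpy as np
from cell import cams
c=cams.capture('scene');cv2.imwrite('pics/s2.png',cv2.resize(c['pixels'][120:280,110:380],None,fx=2.9,fy=2.9,interpolation=2)[:,:,::-1])
E
```

```text
wrist_force: [-0.2, -0.7, -1.3]
opening: 0.534
grasp_force: 30.0
t31.8 grasp [0.4451 0.1775 0.0802] yaw -7.3 need txyz [-0.0009  0.0002  0.0002] az 0.0 q7 -9 open 0.53 F 30.0
wrist_force: [0.8, 0.4, -0.1]
opening: 1.003
grasp_force: 0.0
1730 z 0.0921 [0.4203 0.1537] [0.4694 0.2032] circ [0.4448 0.1783] 0.0251
```

View pics/w6.png

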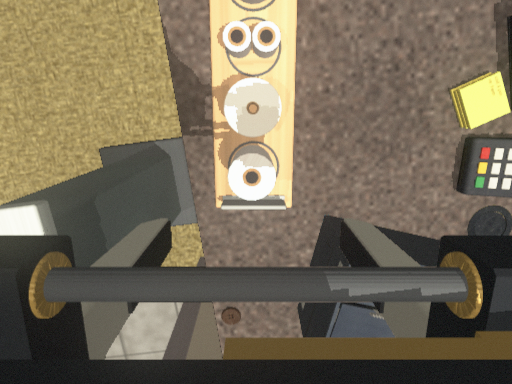

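View pics/s2.png

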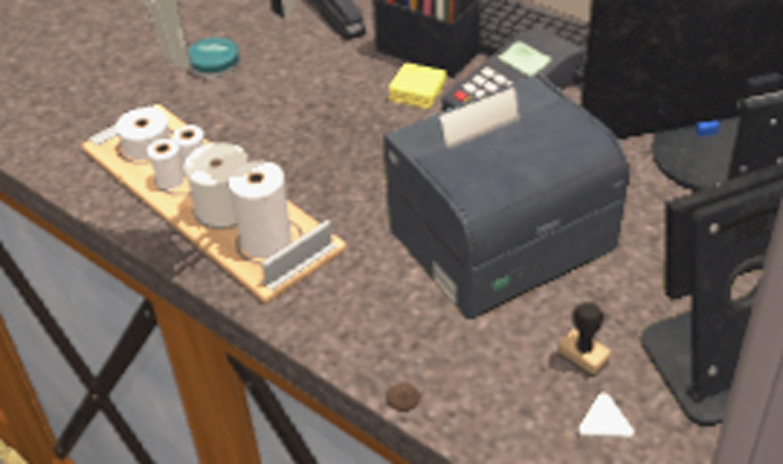

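All five rolls stand upright in order from the stop: tall (265,205), till (215,185), the pair (165,160)/(188,145) and short (142,130). The tin and stamp haven't moved, so I'm handing in.

```bash
python3 -c "
from cell import job
print(job.finish_job())"
```

```text
the job is handed in; nothing more can be done
None
```

The job is handed in, no verdict shown: from the end stop, the tall roll, till roll, slim pair (carried in one grasp) and short roll stand upright on their marks, each within about 2 mm in the camera checks, and the pin tin and rubber stamp were not touched.

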